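# Load a transformer onto the part-present pin of its test nest

### The arm

A 6-joint arm with a two-finger parallel gripper is mounted at the origin on a cart in front of the work surface, level with it; the furniture and walls round the work are solid. World frame = base frame: x ahead of the robot, y to its left, z up, the work surface at z = 0. Lengths are in m, angles in rad, forces in N, time in s.
With the tool pointing down it reaches from about 0.3 to 0.875 m from the base axis. Payload 6.4 kg.
Tool frame: the origin (TCP) lies at the very end of the fingers, on their centre line; the grasp point (between the pads) lies 19 mm behind it; z points along the fingers, y is the line along which they close (so a half turn about z gives the same grasp; the last joint's range is limited). The gripper opens to 85 mm and grips with 20 to 120 N. Pads are 22 mm wide; open, the fingers measure 114 mm over their backs; the gripper's body (76 mm by 85 mm) begins 54 mm behind the grasp point. The pads swing forward as they close: fully open they stand 13 mm farther back than shut.
Start: joints at [-1.403, 0.181, 1.607, -0, 1.354, -0.206], TCP at [0.21, -0.535, 0.231] pointing down, gripper open.
Joint ranges: [-2.99, 2.99], [-0.89, 2.07], [0.3, 2.58], [-1.14, 4.28], [0, 2.63], [-3.12, 3.12]. Speed limits (rad/s): [2.57, 2.57, 3.01, 3.14, 3.14, 3.14].

### API

Orientations are given as a unit quaternion [w, x, y, z].
In Python, from bench import ctrl, viewer, order gives the robot as it stands (ctrl), with the cameras (viewer) and the job (order).
- The arm moves only by the tool hand_motion, called after "Call:" as a command line: name --argument value ..., lists and objects as JSON in quotes. Schema: {"type":"object","properties":{"steps":{"type":"array","items":{"type":"array","items":{"type":"number"},"minItems":7,"maxItems":7},"minItems":1,"maxItems":10},"only":{"type":"string"},"quiet":{"type":"boolean"},"lines":{"type":"string"}},"required":["steps"],"additionalProperties":false}. steps is a list of rows, 1 to 10 of them, each of 7 numbers: dx, dy, dz in normalised numbers (1 is 0.75 m), then a rotation vector rx, ry, rz in parts of the range, where 1.0 means 180 degrees, then the opening from 0.0 (shut) to 1.0 (fully open); each row is the pose to reach, as a shift and turn from the pose commanded when the call began, along the tool's axes at that moment; what a row does not reach only later rows make up. A row lasts 1/8 s, in which the tool goes at most 0.0625 m and 0.188 rad, less where a joint would pass 70% of its speed; a pose out of reach is approached as far as the arm can. The fingers move at their own pace and stop on an object; the grip force is fixed at half the most. Time passes only in rows, so rows that do not move let the fingers close. The tool returns the time, the measured TCP pose, the force, the opening and the grip force at its end. only (a regular expression) keeps the lines of the reply that match it, lines (a string "A,B") keeps lines A to B, and quiet returns only ok. No shift or turn number may pass 1 either way. Input that does not fit is refused with a message, and nothing moves.
- ctrl.get_obs(): the state, without advancing time (a new reading comes with each control period).
- viewer.camera(name): name is "side" or "top" or "wrist"; returns the picture (420x560x3 uint8, blue, green, red); there is no depth.
- viewer.camera_params(name): a dict with "fovy" (degrees; the focal length in pixels is half the picture's height over the tangent of half this angle, whatever the lens; pixels are square), "cx", "cy" (the principal point, pixels), "view" (4x4, takes a point from world to camera coordinates). Camera axes: x right, y up, looking along -z (the intrinsics and any distortion apply to the point x, -y, -z); pixel columns grow to the right and rows downward; lengths in m; the calibration is good to about 2 mm. A picture is of the moment at which its call begins: read the wrist's pose just before it. camera_params takes no time and is no camera call; for the wrist camera it gives the pose at the moment of the call.
- order.hand_in(): hands the job in; it is judged then, once.
The state is a dict: "time_s": time; "q": joint angles; "dq": joint speeds; "joint_efforts": joint torques, N m; "eef_pos": TCP position; "eef_rot": TCP orientation; "wrist_force": force on the tool from outside, world axes, zero at the start; "torque": the same for the moment, N m; "opening": opening from 0.0 (shut) to 1.0 (fully open); "grasp_force": force on a finger pad.
Only numpy, scipy, OpenCV 4.12 (cv2) and the standard library are available. Lean on these libraries where they do the work, as an engineer would, in place of code of your own. Each camera call takes 0.05 s, during which the arm holds its last target. There are 200 camera calls.

### The job

Take the mains transformer and set it down, without dropping it, in the test nest that has the spring-loaded sensing pin in its floor. It must stand upright and flat on that nest's floor between the low walls, its long side along the nest's long side, so that its weight alone keeps the pin pressed down once you have let go. The other nest, which has no pin, stays empty.

Things in the scene. Friction and masses are not known exactly. Their poses are not given: they have to be found in the camera images.
- transformer: mains transformer, loose, 0.4-0.6 kg, standing upright: grey steel core 20 (x) x 56 (y) x 50 (z) mm (62 in y with lugs), pale yellow coil bulging from both broad sides to 42 mm in x (34 wide in y, 9 to 41 mm above the underside). Origin: centre of underside; y along the long side, z up. Can be gripped across the coil (x) or the core ends (y); a half turn about z is alike.
- pin_nest: fixed test nest: aluminium base 100 (x) x 126 (y) x 18 mm; dark walls 8 mm thick, 10 high round a flat floor 64 (x) x 82 (y), 18 mm above the worktop. A 16 mm steel pin in a black ring rises at the floor's centre; a cable socket on the +x side. Origin: centre of underside, below the pin; y along its long side. Goal: transformer origin 18 mm above this origin, y along y (either way).
- sensing_pin (a joint): travel of the sensing pin in m: 0 free (top 6 mm above the nest's floor), 0.006 pressed flush with the floor. Its spring takes 0.4 N to start and 1.6 N to press flush, less than the transformer's weight.
- plain_nest: the other nest, fixed: same base, walls and floor, but no pin, black ring or socket. Origin and axes alike. One nest stands to the robot's left, one to its right; which is which varies.

How it is judged:
At the end, for the whole second after the job is handed in: The transformer stands still and upright (within 7 degrees) on the floor of the nest with the pin (its underside within 3 mm of the floor's height, centre within 18 mm of the pin's axis, long sides parallel within 17 degrees) and holds the pin at least 4.5 mm down (value of joint sensing_pin above 0.0045 m and z of transformer in the frame of pin_nest between 0.015 and 0.021 m and horizontal distance between transformer and pin_nest below 0.018 m and angle between transformer's own z axis and vertical below 0.12 rad and angle between the y axis of transformer and the y axis of pin_nest, either way round below 0.3 rad and linear speed of transformer below 0.02 m/s); the robot touches nothing.
It fails at once if the transformer is dropped: out of the fingers while its underside is more than 2 cm above the nest's floor (height (world z) of transformer above 0.038 m and contact force between the fingers and transformer below 0.2 N).
It fails at once if the transformer is put into the nest without a pin (contact force between transformer and plain_nest above 1 N and horizontal distance between transformer and plain_nest below 0.03 m).
It also fails if it takes over 32 s, if anything falls off the work surface, if the arm or the gripper's body presses on something with over 40 N, if the wrist force passes 120 N, or if a joint passes its speed limit or range.

## Working session

There is one attempt and no reset: what is moved stays moved. The work goes in short steps, Python scripts to look and compute and a tool call to move; the robot and the scene stay as the last step left them, time stands still between calls to the robot, and variables do not carry over. Pictures are saved under pics/ and viewed, at most 10 in all, crops included, and the job is handed in when it is done.

```bash
ls; mkdir -p pics; python3 - <<'E'
from bench import ctrl, viewer, order
import cv2, numpy as np
o=ctrl.get_obs(); print(o['time_s'],o['eef_pos'],o['eef_rot'],o['opening'])
for n in('top','side'):
    cv2.imwrite(f'pics/{n}0.png',viewer.camera(n)); 
    p=viewer.camera_params(n);print(n,{k:(np.round(v,4).tolist() if k=='view' else v) for k,v in p.items()})
E
```

```text
bench.py
pics
0.0 [ 0.20990746 -0.53471381  0.23038335] [-8.89207174e-04  9.82579812e-01  1.85838966e-01  7.98548149e-06] 0.9977261987114996
top {'fovy': 56.17103696726804, 'cx': 284.66709947326814, 'cy': 216.4953490159368, 'view': [[-0.0237, -0.9991, -0.0355, 0.0633], [0.9837, -0.0296, 0.1775, -0.5406], [-0.1784, -0.0307, 0.9835, -0.8695], [0.0, 0.0, 0.0, 1.0]]}
side {'fovy': 42.392860783062446, 'cx': 284.4113692929738, 'cy': 208.09079073348838, 'view': [[-0.9975, -0.0691, 0.0116, 0.5537], [0.0441, -0.4911, 0.87, -0.0518], [-0.0544, 0.8684, 0.4929, -1.1517], [0.0, 0.0, 0.0, 1.0]]}
```

View pics/top0.png

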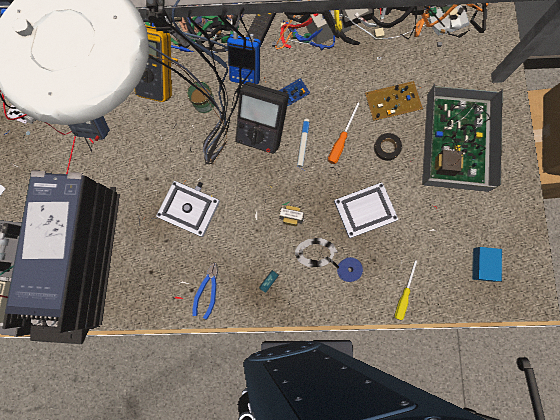

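View pics/side0.png

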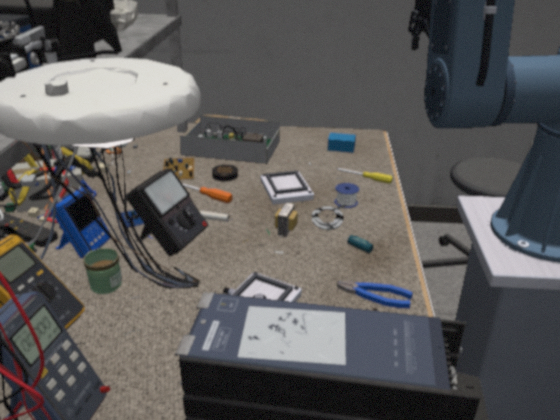

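The top view shows the pin nest at about (187,208), with its ring and socket. The plain nest is at about (367,209) and the transformer at about (291,214). I'll enlarge the picture to read these more closely.

```bash
python3 - <<'E'
import cv2
a=cv2.imread('pics/top0.png')
c=cv2.resize(a[172:247,150:250],None,fx=4,fy=4,interpolation=cv2.INTER_CUBIC)
d=cv2.resize(a[187:237,258:324],None,fx=6,fy=6,interpolation=cv2.INTER_CUBIC)
import numpy as np
W=np.zeros((300,800,3),'u1');W[:300,:400]=c;W[:300,400:796]=d[:, :396];cv2.imwrite('pics/crop.png',W)
E
```

```text
(no output)
```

View pics/crop.png

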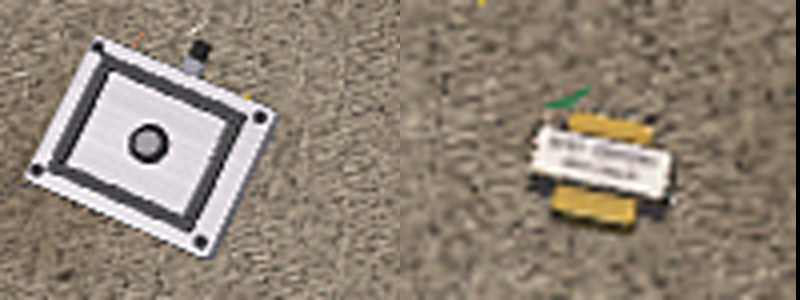

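In the crop, the nest's base corners are at (97,38), (276,112), (207,256) and (27,178), with the pin at (148,143). The label on top of the transformer has corners at about (541,127), (672,152), (668,197) and (533,168).

```bash
cat >h.py <<'E'
import numpy as np
from bench import ctrl, viewer, order
from scipy.spatial.transform import Rotation as R
def ray(n,uv,z,p=None):
    p=p or viewer.camera_params(n); f=210/np.tan(np.radians(p['fovy'])/2)
    V=np.array(p['view']); c=-V[:3,:3].T@V[:3,3]
    d=V[:3,:3].T@np.array([(uv[0]-p['cx'])/f,-(uv[1]-p['cy'])/f,-1])
    return c+d*(z-c[2])/d[2]
def pix(n,P,p=None):
    p=p or viewer.camera_params(n); f=210/np.tan(np.radians(p['fovy'])/2)
    q=np.array(p['view'])@np.append(P,1); return np.array([p['cx']-f*q[0]/q[2],p['cy']+f*q[1]/q[2]])
def delta(pos,rot=None):   # move to world pos in tool axes
    o=ctrl.get_obs(); w=o['eef_rot']; r=R.from_quat(w[[1,2,3,0]])
    return r.inv().apply(np.array(pos)-o['eef_pos']), r
E
python3 - <<'E'
from h import *
def go(name,pts,s,ox,oy,z):
    W=np.array([ray('top',((u+.5)/s-.5+ox,(v+.5)/s-.5+oy),z) for u,v in pts])
    e=np.roll(W,-1,0)-W
    print(name,W.mean(0).round(4),'lens',np.linalg.norm(e,axis=1).round(4),'ang',np.degrees(np.arctan2(e[:,1],e[:,0])).round(1))
go('nest',[(97,38),(276,112),(207,256),(27,178)],4,150,172,.018)
go('pin',[(148,143)],4,150,172,.024)
go('tr',[(141,127),(272,152),(268,197),(133,168)],6,258,187,.05)
_,r=delta([0,0,0]);print(r.as_matrix().round(3))
E
```

```text
nest [0.5763 0.2872 0.018 ] lens [0.123  0.097  0.1228 0.0962] ang [-114.3  154.8   65.3  -25.1]
pin [0.5765 0.2877 0.024 ] lens [0.] ang [0.]
tr [0.5489 0.0327 0.05  ] lens [0.0521 0.0178 0.0538 0.0166] ang [-102.8  173.2   76.   -12.1]
[[ 0.931  0.365 -0.   ]
 [ 0.365 -0.931  0.002]
 [ 0.    -0.002 -1.   ]]
```

Units first: shifts go in shares of 0.75 m and turns go in shares of 180 degrees. So 0.523 m is 0.6973, -0.404 m is -0.5387, -0.958 rad is -0.3049.

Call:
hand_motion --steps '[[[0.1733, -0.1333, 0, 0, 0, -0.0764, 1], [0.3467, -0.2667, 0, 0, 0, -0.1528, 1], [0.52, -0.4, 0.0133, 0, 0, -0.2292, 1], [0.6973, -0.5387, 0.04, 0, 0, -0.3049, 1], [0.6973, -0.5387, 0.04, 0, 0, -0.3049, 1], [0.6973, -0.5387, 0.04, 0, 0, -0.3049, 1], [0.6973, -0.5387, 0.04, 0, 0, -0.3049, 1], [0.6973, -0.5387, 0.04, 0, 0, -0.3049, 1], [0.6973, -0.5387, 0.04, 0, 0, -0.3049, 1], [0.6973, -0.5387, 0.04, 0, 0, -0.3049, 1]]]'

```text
refused: steps[0]: the value is too long (schema: maxItems 7). Nothing was moved.
```

I used the wrong layout. The manual says a list of rows, each a list of 7 numbers; once more.

Call:
hand_motion --steps '[[0.1733, -0.1333, 0, 0, 0, -0.0764, 1], [0.3467, -0.2667, 0, 0, 0, -0.1528, 1], [0.52, -0.4, 0.0133, 0, 0, -0.2292, 1], [0.6973, -0.5387, 0.04, 0, 0, -0.3049, 1], [0.6973, -0.5387, 0.04, 0, 0, -0.3049, 1], [0.6973, -0.5387, 0.04, 0, 0, -0.3049, 1], [0.6973, -0.5387, 0.04, 0, 0, -0.3049, 1], [0.6973, -0.5387, 0.04, 0, 0, -0.3049, 1], [0.6973, -0.5387, 0.04, 0, 0, -0.3049, 1], [0.6973, -0.5387, 0.04, 0, 0, -0.3049, 1]]'

```text
time_s: 1.35
eef_pos: [0.5312, 0.0023, 0.2032]
eef_rot: [0.0, 0.786, 0.618, -0.0]
wrist_force: [0.5, -1.6, -0.5]
opening: 1.001
grasp_force: 0.0
```

Call:
hand_motion --steps '[[0, 0, 0, 0, 0, 0, 1]]'

```text
time_s: 1.48
eef_pos: [0.5312, 0.0043, 0.2026]
eef_rot: [-0.001, 0.785, 0.62, -0.0]
wrist_force: [0.3, -0.9, 0.3]
opening: 1.001
grasp_force: 0.0
```

```bash
python3 - <<'E'
from h import *
import cv2
print(delta([.549,.033,.2])[0],delta([0,0,0])[1].as_matrix().round(3))
p=viewer.camera_params('wrist');a=viewer.camera('wrist');cv2.imwrite('pics/w0.png',a)
np.save('w0.npy',p,allow_pickle=True)
print(pix('wrist',[.549,.0327,.05],p),ctrl.get_obs()['q'])
E
```

```text
[0.03208589 0.01070718 0.00261018] [[ 0.231  0.973 -0.001]
 [ 0.973 -0.231  0.001]
 [ 0.001 -0.001 -1.   ]]
[291.74368621 155.96757405] [-2.19565733e-01  1.10622515e-01  1.74663536e+00 -2.17752285e-04
  1.28606448e+00  1.52366351e-02]
```

View pics/w0.png

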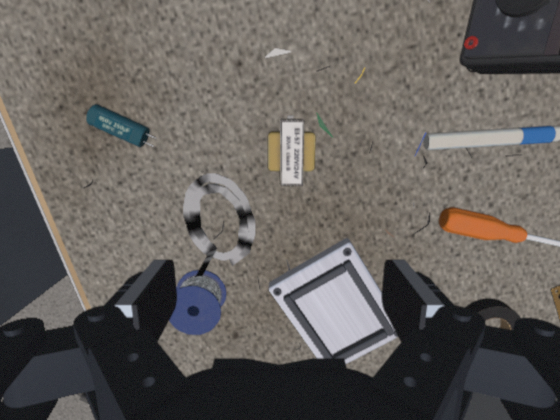

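The wrist view shows the transformer label with corners at about (282,121), (304,122), (301,185) and (280,183), close to the predicted (292,156). The plain nest is at lower right, clear of the fingers' path.

```bash
python3 - <<'E'
from h import *
p=np.load('w0.npy',allow_pickle=True).item()
W=np.array([ray('wrist',u,.05,p) for u in [(282,121),(304,122),(301.5,185),(280,184)]])
e=np.roll(W,-1,0)-W
c=W.mean(0);print(c,np.linalg.norm(e,axis=1).round(4),np.degrees(np.arctan2(e[:,1],e[:,0])).round(1))
d,r=delta([c[0],c[1],.012]);print(d,np.degrees(np.arctan2(*r.as_matrix()[1::-1,1])))
E
```

```text
[0.54950277 0.03450734 0.05      ] [0.0183 0.0532 0.0187 0.0532] [ -15.8 -104.5  164.    75. ]
[0.03584712 0.01138204 0.19060139] -13.44968138786544
```

In the tool's units: 0.1 m is 0.1333, 0.035 m is 0.0467, 0.02 rad is 0.0064.

Call:
hand_motion --steps '[[0.0467, 0.0152, 0.08, 0, 0, 0.0064, 1], [0.0467, 0.0152, 0.1333, 0, 0, 0.0064, 1], [0.0467, 0.0152, 0.1333, 0, 0, 0.0064, 1], [0.0467, 0.0152, 0.1333, 0, 0, 0.0064, 1]]'

```text
time_s: 2.02
eef_pos: [0.5506, 0.0303, 0.1052]
eef_rot: [0.001, 0.793, 0.609, 0.0]
wrist_force: [0.4, 0.2, 0.9]
opening: 0.998
grasp_force: 0.0
```

```bash
python3 - <<'E'
from h import *
d,r=delta([.5493,.0338,.012]);print(d,np.degrees(np.arctan2(*r.as_matrix()[1::-1,1])),ctrl.get_obs()['wrist_force'])
E
```

```text
[ 0.00306714 -0.00236341  0.09314697] -14.921912830161256 [0.36874733 0.21984835 0.92222188]
```

In the tool's units: 0.093 m is 0.124, 0.07 m is 0.0933.

Call:
hand_motion --steps '[[0.004, -0.0032, 0.0533, 0, 0, 0, 1], [0.004, -0.0032, 0.0933, 0, 0, 0, 1], [0.004, -0.0032, 0.124, 0, 0, 0, 1], [0.004, -0.0032, 0.124, 0, 0, 0, 1], [0.004, -0.0032, 0.124, 0, 0, 0, 1]]'

```text
time_s: 2.65
eef_pos: [0.5503, 0.0344, 0.0129]
eef_rot: [0.001, 0.793, 0.61, 0.001]
wrist_force: [0.5, 0.6, 0.5]
opening: 0.998
grasp_force: 0.0
```

```bash
python3 - <<'E'
from h import *
d,r=delta([.5493,.0338,.012]);print(d,ctrl.get_obs()['wrist_force'])
E
```

```text
[-0.00081865 -0.00079368  0.00093331] [0.47159793 0.63663654 0.54027471]
```

Call:
hand_motion --steps '[[0, 0, 0, 0, 0, 0, 0], [0, 0, 0, 0, 0, 0, 0], [0, 0, 0, 0, 0, 0, 0], [0, 0, 0, 0, 0, 0, 0], [0, 0, 0, 0, 0, 0, 0], [0, 0, 0, 0, 0, 0, 0]]'

```text
time_s: 3.4
eef_pos: [0.5492, 0.035, 0.0115]
eef_rot: [0.001, 0.792, 0.61, 0.001]
wrist_force: [-1.5, -0.3, 5.9]
opening: 0.486
grasp_force: 60.9
```

The transformer is gripped: the opening of 0.486 is about 41 mm and the grip force is 61 N. I'll lift it and stop short of the pin nest so the wrist camera can measure it.

In the tool's units: 0.16 m is 0.2133, 0.15 m is 0.2, 0.173 rad is 0.0551.

Call:
hand_motion --steps '[[0, 0, -0.0667, 0, 0, 0, 0], [0, 0, -0.1333, 0, 0, 0, 0], [0.0667, -0.0133, -0.1867, 0, 0, 0.0191, 0], [0.1333, -0.0267, -0.1867, 0, 0, 0.0382, 0], [0.2, -0.0517, -0.1867, 0, 0, 0.0551, 0], [0.2133, -0.0517, -0.1867, 0, 0, 0.0551, 0], [0.2133, -0.0517, -0.1867, 0, 0, 0.0551, 0], [0.2133, -0.0517, -0.1867, 0, 0, 0.0551, 0]]'

```text
time_s: 4.4
eef_pos: [0.5516, 0.1985, 0.1498]
eef_rot: [-0.0, 0.842, 0.539, -0.001]
wrist_force: [-0.3, 0.5, -4.7]
opening: 0.481
grasp_force: 63.9
```

Call:
hand_motion --steps '[[0, 0, 0, 0, 0, 0, 0], [0, 0, 0, 0, 0, 0, 0]]'

```text
time_s: 4.65
eef_pos: [0.552, 0.1988, 0.1505]
eef_rot: [0.0, 0.843, 0.539, -0.0]
wrist_force: [0.1, 0.0, -4.7]
opening: 0.482
grasp_force: 63.9
```

```bash
python3 - <<'E'
from h import *
import cv2
p=viewer.camera_params('wrist');a=viewer.camera('wrist');cv2.imwrite('pics/w1.png',a)
np.save('w1.npy',p,allow_pickle=True)
print(pix('wrist',[.5764,.2874,.024],p))
E
```

```text
[258.43107664  79.35868623]
```

View pics/w1.png

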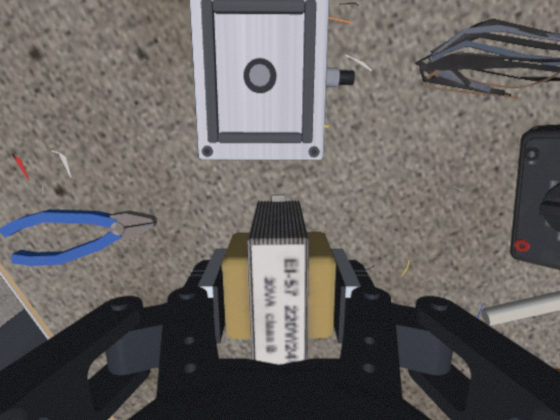

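Held in the gripper, the transformer is straight. Its label runs from (252,232)/(304,232) to (255,360)/(306,362). The pin is at (260,75), and the nest's near base corners are at (198,159) and (325,159).

```bash
python3 - <<'E'
from h import *
p=np.load('w1.npy',allow_pickle=True).item()
P=ray('wrist',(260,75),.024,p);print('pin',P)
def pr(n,pts,z):
    W=[ray('wrist',u,z,p) for u in pts]; e=W[1]-W[0];print(n,np.linalg.norm(e),np.degrees(np.arctan2(e[1],e[0]))%180,W[0][:2],W[1][:2])
pr('near',[(198,159),(325,159)],.018)
pr('wallL',[(215.5,0),(217,133)],.018); pr('wallR',[(304.5,0),(303,133)],.018)
pr('L',[(192,0),(198,159)],.018);pr('R',[(328,0),(325,158)],.018)
pr('labL',[(252,232),(255,360)],.189);pr('labR',[(304,232),(306,362)],.189);pr('labmid',[(278,232),(280.5,361)],.189)
d,r=delta([P[0],P[1],.1]);print(d,np.degrees(np.arctan2(*r.as_matrix()[1::-1,1])))
E
```

```text
pin [0.57873841 0.28961999 0.024     ]
near 0.100876085723054 155.21260082254838 [0.50692252 0.25446322] [0.59850486 0.21217068]
wallL 0.09231029659811495 63.16258244301882 [0.57164707 0.34846342] [0.52997263 0.26609576]
wallR 0.092249134743031 65.61099017661492 [0.6288733  0.32203059] [0.59078089 0.2380135 ]
L 0.11250981832988195 63.83426814558402 [0.55653587 0.35544329] [0.50692252 0.25446322]
R 0.11169123810913163 66.14480251445852 [0.64398269 0.31505156] [0.59881178 0.21290205]
labL 0.04785089668193555 65.30536283980697 [0.55712599 0.23023995] [0.53713475 0.18676515]
labR 0.04871232534776972 67.1472711056919 [0.57208327 0.22333355] [0.55316516 0.17844484]
labmid 0.04827486172065516 66.22490320094943 [0.56460475 0.22678669] [0.54514286 0.18260868]
[ 0.09353154 -0.01378254  0.0505123 ] -24.819975721186452
```

In the tool's units: 0.091 m is 0.1213, 0.07 m is 0.0933.

Call:
hand_motion --steps '[[0.0667, -0.0093, 0, 0, 0, 0, 0], [0.1213, -0.0187, 0.04, 0, 0, 0, 0], [0.1213, -0.0187, 0.0933, 0, 0, 0, 0], [0.1213, -0.0187, 0.1067, 0, 0, 0, 0], [0.1213, -0.0187, 0.1067, 0, 0, 0, 0], [0.1213, -0.0187, 0.1067, 0, 0, 0, 0]]'

```text
time_s: 5.45
eef_pos: [0.5788, 0.2881, 0.0727]
eef_rot: [0.0, 0.842, 0.539, 0.002]
wrist_force: [0.4, -0.4, -4.6]
opening: 0.477
grasp_force: 63.7
```

```bash
python3 - <<'E'
from h import *
import cv2
d,r=delta([.5774,.2875,.0305]);print(d,np.degrees(np.arctan2(*r.as_matrix()[1::-1,1])))
p=viewer.camera_params('wrist');a=viewer.camera('wrist');cv2.imwrite('pics/w2.png',a)
E
```

```text
[-0.00120312 -0.00111749  0.04215305] -24.799369380224743
```

View pics/w2.png

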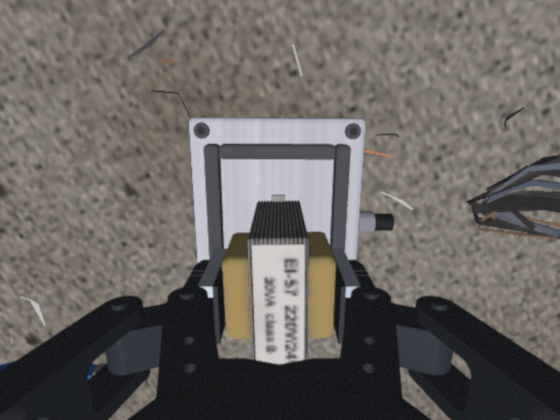

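The transformer is centred over the nest, with its middle at column 278 against the nest's 277, and parallel to it. Lowering now.

In the tool's units: 0.0415 m is 0.0553, 0.04 m is 0.0533.

Call:
hand_motion --steps '[[-0.0013, -0.0013, 0.02, 0, 0, 0, 0], [-0.0013, -0.0013, 0.036, 0, 0, 0, 0], [-0.0013, -0.0013, 0.048, 0, 0, 0, 0], [-0.0013, -0.0013, 0.0533, 0, 0, 0, 0], [-0.0013, -0.0013, 0.0553, 0, 0, 0, 0], [-0.0013, -0.0013, 0.0553, 0, 0, 0, 0], [-0.0013, -0.0013, 0.0553, 0, 0, 0, 0]]'

```text
time_s: 6.38
eef_pos: [0.5761, 0.2878, 0.0296]
eef_rot: [0.0, 0.842, 0.539, 0.0]
wrist_force: [-3.2, -2.1, 1.9]
opening: 0.482
grasp_force: 64.7
```

The vertical force changed by +6.6 N, more than the spring alone can give, and the height matches, so it is on the floor. Releasing.

Call:
hand_motion --steps '[[0, 0, 0, 0, 0, 0, 0.6], [0, 0, 0, 0, 0, 0, 0.7], [0, 0, 0, 0, 0, 0, 0.8], [0, 0, 0, 0, 0, 0, 0.8]]'

```text
time_s: 6.88
eef_pos: [0.5761, 0.2878, 0.0291]
eef_rot: [0.0, 0.842, 0.539, 0.0]
wrist_force: [-0.5, -0.1, -0.1]
opening: 0.798
grasp_force: 0.0
```

Call:
hand_motion --steps '[[0, 0, -0.0133, 0, 0, 0, 0.8], [0, 0, -0.04, 0, 0, 0, 0.8], [0, 0, -0.08, 0, 0, 0, 0.8], [0, 0, -0.1467, 0, 0, 0, 0.8], [-0.0667, 0, -0.1733, 0, 0, 0, 0.8], [-0.12, 0, -0.1733, 0, 0, 0, 0.8], [-0.12, 0, -0.1733, 0, 0, 0, 0.8], [-0.12, 0, -0.1733, 0, 0, 0, 0.8]]'

```text
time_s: 7.88
eef_pos: [0.539, 0.2063, 0.1604]
eef_rot: [0.0, 0.842, 0.539, 0.001]
wrist_force: [-0.6, 0.6, 0.3]
opening: 0.798
grasp_force: 0.0
```

```bash
python3 - <<'E'
from h import *
import cv2
p=viewer.camera_params('wrist');a=viewer.camera('wrist');cv2.imwrite('pics/w3.png',a)
np.save('w3.npy',p,allow_pickle=True)
E
```

```text
(no output)
```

View pics/w3.png

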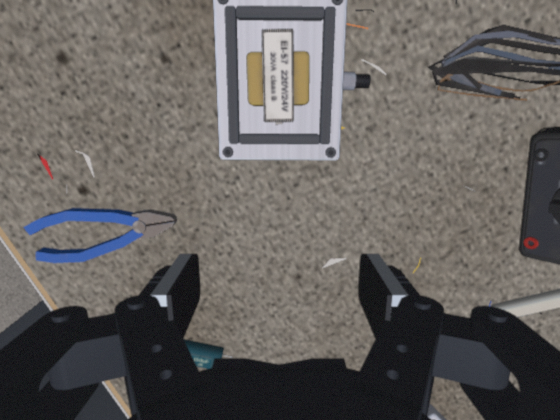

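The transformer stands inside the walls. Its label spans (262,30), (293,30), (294,121) and (264,121), parallel to the nest.

```bash
python3 - <<'E'
from h import *
p=np.load('w3.npy',allow_pickle=True).item()
W=np.array([ray('wrist',u,.068,p) for u in [(262,30),(293,30),(294,121),(264,121)]])
e=np.roll(W,-1,0)-W;print(W.mean(0),np.linalg.norm(e,axis=1),np.degrees(np.arctan2(e[:,1],e[:,0])))
B=np.array([ray('wrist',u,.018,p) for u in [(221,160),(338,160)]]);f=B[1]-B[0];print(np.linalg.norm(f),B.mean(0)+.063*np.array([.42,.907,0]))
E
```

```text
[0.57614362 0.28753842 0.068     ] [0.0191593  0.05460305 0.01978604 0.0545851 ] [ -24.71733089 -113.42720602  155.26114374   65.91525992]
0.0963993047449851 [0.57860351 0.29019227 0.018     ]
```

The label is 54.6 mm long at the assumed height, so the transformer is seated. It is within about 4 mm and 1° of the nest. Handing in.

```bash
python3 -c "
from bench import ctrl, viewer, order
print(order.hand_in())"
```

```text
the job is handed in; nothing more can be done
None
```

The transformer is upright in the pin nest, about 4 mm off centre and 1° off parallel by the wrist camera, with the gripper clear; I handed the job in at about 8 s, but no verdict came back and I couldn't read the pin's travel directly.

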